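Free the drooping barrel bolt of a shaker guard and hold its gate ajar

TASK

The gate of the clear splash guard round the shaker is caught shut: its barrel bolt hangs from one screw, and the drooping nose has dropped behind the bent-up edge of the keeper. Lift the bolt by its orange knob so that the nose passes over the bent edge while you draw the bolt back out of the keeper, without wrenching it against the keeper; then pull the sprung gate ajar, about 100 mm at its free edge, and finish with the gripper still holding it there so that I can reach in. Leave the jars, bottles and other things where they stand.

Things in the scene. Friction and masses are not known exactly. Their poses are not given: they have to be found in the camera images.
- guard: fixed splash guard of aluminium profile and clear sheet, 350 wide, 340 deep, 188 mm high, open at the top, round an orbital shaker. Origin: on the bench, middle of the front. x points into the guard (away from the robot at yaw 0), square to the front; y left along the front; z up. The gate fills the front, hinged at its left (+y) end; the latch post is at the right end
- hinge_axis (a point): point on the gate's upright hinge axis, 4 mm in front of the front face, 150 mm left (+y) of the guard's origin, 190 mm above the bench
- gate: gate of aluminium profile, 20 mm thick, with clear sheet, about 1 kg; top rail 188 mm above the bench; origin on the hinge axis at bench level; shut, its axes are parallel to the guard's. The bolt is on its front face
- gate_swing (a joint): gate angle, rad: 0 shut, grows as the free edge swings out of the guard (to the guard's -x), stop at 1.1. A spring shuts it with 0.36 N m at 0 and 0.6 N m at 0.4 rad, so it must be held. The free edge is 270 mm from the hinge axis: at 0.37 rad it stands 100 mm open
- gate_edge (a point): upper front corner of the gate's free edge (the stile beside the latch post), 270 mm from the hinge axis, 188 mm above the bench
- knob_grip (a point): middle of the bolt's upright orange knob, 16 mm across, which runs from 18 mm below to 16 mm above this point (top 4 mm taper). It stands 16 mm in front of the gate's face and, bolt not drawn, 230 mm along the gate from the hinge axis. To be gripped from above at this point, fingers before and behind it or at its sides: rod and guides end 24 mm or more below, the gate's rail about 30 mm below
- bolt_sag (a joint): turn of the bolt and its plate about its one screw, rad: 0 hanging (nose drooped, knob leaning 0.09 rad to the right), grows as the nose is lifted, 0.09 level, stop at 0.15. The screw is 110 mm left of the knob (bolt not drawn): raising the knob 10 mm gives about 0.09. It falls back by its weight (2 to 3 N at the knob). The nose clears the bent edge above about 0.055
- bolt_draw (a joint): travel of the bolt along its rod, m: 0 fully shot, grows as it is drawn to the left (guard's +y, away from the keeper), stop at 0.050; starts at 0 to 0.002. The nose crosses the bent edge between about 0.003 and 0.017 and is clear of the whole keeper from 0.032; below that the gate cannot open. About 2 N of friction; it stays where it is left
- bolt_nose (a point): bottom of the rod's turned-down nose, 8 mm thick along the rod, 15 mm below the axis of the 10 mm rod, 79 mm to the right of the knob's axis
- keeper: steel keeper on the latch post's front face, an open-topped U of 3 mm strip, 14 mm long along the bolt, its front wall rising to 214 mm above the bench; same origin and axes as the guard
- keeper_lip (a point): middle of the top of the keeper's far (right) edge, which is bent up 20 mm above the keeper's floor, 4 mm thick, 173 mm above the bench; the nose hangs behind it, its bottom about 10 mm lower
- sample_jar1_mid (a point): white sample jar with a blue lid, 52 mm across, 55 mm high, on the shaker's platform inside the guard; its centre; to be left alone
- sample_jar2_mid (a point): white sample jar with a white lid, 52 mm across, 55 mm high, on the shaker's platform inside the guard; its centre; to be left alone
- amber_bottle: amber reagent bottle, 72 mm across, 150 mm high, on the bench to the left; origin at the centre of its underside; to be left alone
- solvent_bottle: white plastic bottle with a red cap, 64 mm across, 140 mm high, on the bench to the left; origin at the centre of its underside; to be left alone
- salt_jar: white jar with a blue lid, 70 mm across, 85 mm high, on the bench to the right; origin at the centre of its underside; to be left alone
- spatula: flat steel lab spatula, 190 mm long, 5 mm thick, lying on the bench to the right; origin at the centre of its underside; to be left alone

How it is judged:
By the outcome, as a careful person would: the job done as asked, in the order asked, and still so for the second after the job is handed in, while the arm keeps its last pose, push and grip.
It also fails if it takes over 32 s, if anything falls off the work surface, if the arm or the gripper's body presses on something with over 40 N, if the wrist force passes 120 N, or if a joint passes its speed limit or range.

ROBOT

A 6-joint arm with a two-finger parallel gripper is mounted at the origin on the work surface. World frame = base frame: x ahead of the robot, y to its left, z up, the work surface at z = 0. Lengths are in m, angles in rad, forces in N, time in s.
With the tool pointing down it reaches from about 0.3 to 0.75 m from the base axis. Payload 8.5 kg.
Tool frame: the origin (TCP) lies midway between the tips of the shut fingers; the grasp point (between the pads) lies 19 mm behind it (bot.pinch_z is the distance from the TCP to the grasp point, in m); z points along the fingers, y is the direction in which the jaws open and shut (so a half turn about z gives the same grasp; the last joint's range is limited). The gripper opens to 88 mm and grips with 3 to 60 N. Pads are 18 mm wide; open, the fingers measure 123 mm over their backs; the gripper's body (75 mm by 187 mm) begins 45 mm behind the grasp point.
Start: joints at [0.932, 0.381, 1.297, -0, 1.464, -0.215], TCP at [0.226, 0.501, 0.239] pointing down, gripper open.
Joint ranges: [-3.11, 3.11], [-0.89, 2.33], [0.22, 2.48], [-1.42, 4.56], [0.17, 2.85], [-2.88, 2.88]. Speed limits (rad/s): [2.39, 2.39, 3.14, 3.14, 3.14, 3.14].

INTERFACE

Orientations are given as a unit quaternion [x, y, z, w].
In Python, from cell import bot, cams, workorder gives the robot as it stands. The module is installed in compiled form; this text tells all that it offers.
- The arm moves only by the shell command python3 -m jog 'ROWS'. ROWS is JSON, a list of rows, each a list of 3 entries, a list of its own where there are three numbers: the opening, from 0 (shut) to 1 (fully open), then the shift along the tool's x, y, z in cm, then the turn, a rotation vector about the tool's x, y, z in units of 6 degrees (1.0 is 6 degrees). In form: [[claw, [x, y, z], [wx, wy, wz]], ...]. A call has 1 to 10 rows; each row shifts and turns the commanded pose from where the row before left it, along the tool's axes as they then stand; what a row does not reach is not made up. A row lasts 1/12 s, in which the tool goes at most 41.7 mm and 7.16 degrees, less where a joint would pass 70% of its speed; a pose out of reach is approached as far as the arm can. A call with a gripper value outside its range is refused whole. The fingers move at their own pace and stop on an object; the grip force is fixed at half the most. Time passes only in rows, so rows that do not move let the fingers close. It gives the time, the measured TCP pose, the force and the opening at its end, in the units of the state.
- bot.observe(): the state, without advancing time (a new reading comes with each control period).
- cams.grab_frame(name): name is "scene" or "side" or "wrist"; returns a dict with "img" (420x560x3 uint8, red, green, blue), "vfov" (degrees; the focal length in pixels is half the picture's height over the tangent of half this angle, whatever the lens; pixels are square), "cx", "cy" (the principal point, pixels), "R" (3x3) and "t" (3): a world point X has camera coordinates R X + t; the wrist camera has in their place "tool_from_camera" (4x4, takes a point from camera to tool coordinates, whose origin is the TCP and whose axes are the flange's). Camera axes: x right, y down, z forward; pixel columns grow to the right and rows downward; lengths in m; the calibration is good to about 2 mm. A picture is of the moment at which its call begins: read the wrist's pose just before it. There is no depth.
- workorder.job_done(): hands the job in, once; it reports no verdict.
The state is a dict: "time": time; "qpos": joint angles; "dq": joint speeds; "joint_torque": joint torques, N m; "tcp_pos": TCP position; "orientation": TCP orientation; "force": force on the tool from outside, world axes, zero at the start; "wrist_torque": the same for the moment, N m; "opening": finger opening in m.
Only numpy, scipy, OpenCV 4.12 (cv2) and the standard library are available. Lean on these libraries where they do the work, as an engineer would, in place of code of your own. Each camera call takes 0.05 s, during which the arm holds its last target.

## Working session

There is one attempt and no reset: what is moved stays moved. The work goes in short steps, Python scripts to look and compute and a shell command to move; the robot and the scene stay as the last step left them, time stands still between calls to the robot, and variables do not carry over. Pictures are saved under pics/ and viewed, and the job is handed in when it is done.

```bash
mkdir -p pics; ls
python3 - <<'E'
from cell import bot,cams
import cv2
print(bot.observe(), bot.pinch_z)
for n in ["scene","side","wrist"]:
    f=cams.grab_frame(n); cv2.imwrite(f"pics/{n}0.png",f["img"][:,:,::-1])
    print(n,{k:(v if not hasattr(v,'tolist') else v.round(4).tolist()) for k,v in f.items() if k!="img"})
E
```

```text
pics
{'time': 0.0, 'qpos': array([ 9.31715194e-01,  3.81190827e-01,  1.29825084e+00, -6.43075841e-05,
        1.46361928e+00, -2.15287080e-01]), 'dq': array([-0.00049358,  0.00179239,  0.00072043, -0.00064418,  0.00087301,
       -0.00023491]), 'joint_torque': array([-1.08123702e-03, -4.37934101e+01, -2.24553859e+01,  7.13342079e-02,
        3.53414600e-02, -1.14632594e-04]), 'tcp_pos': array([0.22600687, 0.50110321, 0.2381439 ]), 'orientation': array([ 2.10311431e-01,  9.77634166e-01, -6.81420200e-04, -2.75071164e-04]), 'force': array([0.13492352, 0.25588488, 0.68104647]), 'wrist_torque': array([-0.02351918,  0.03970556,  0.04417781]), 'opening': 0.08812488339454537} 0.0187
scene {'vfov': 43.47653206379647, 'cx': 287.82504008661124, 'cy': 208.83794997074392, 'R': [[-0.8015, 0.5977, -0.0187], [0.4324, 0.5577, -0.7085], [-0.4131, -0.576, -0.7054]], 't': [0.4919, -0.1634, 2.0649]}
side {'vfov': 49.10142123885424, 'cx': 277.4889404384877, 'cy': 211.76614413661358, 'R': [[0.9572, -0.2894, 0.0032], [-0.1829, -0.6137, -0.7681], [0.2242, 0.7346, -0.6404]], 't': [-0.5892, 0.1994, 1.2706]}
wrist {'vfov': 68.0158292758584, 'cx': 279.72822991438335, 'cy': 209.48505346180724, 'tool_from_camera': [[0.0003, -0.9559, -0.2936, 0.0755], [1.0, 0.0004, -0.0004, -0.001], [0.0005, -0.2936, 0.9559, -0.1465], [0.0, 0.0, 0.0, 1.0]]}
```

View pics/scene0.png

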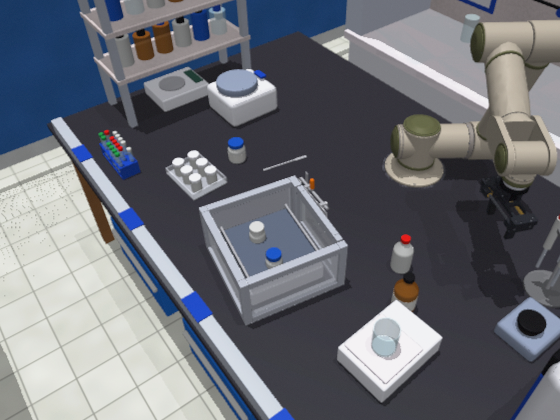

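View pics/side0.png

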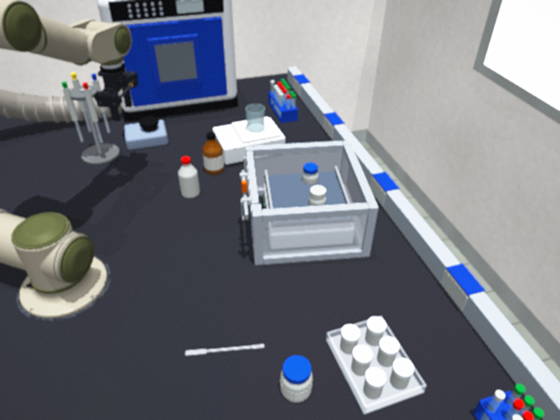

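View pics/wrist0.png

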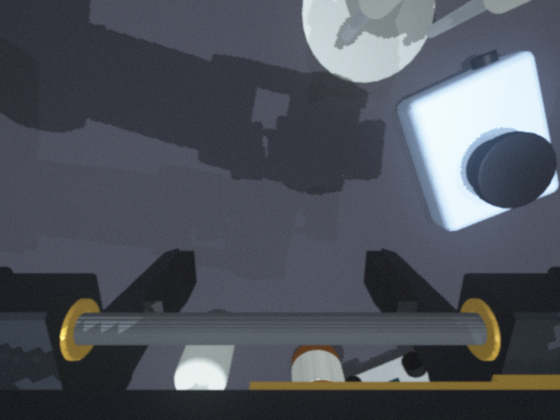

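The scene view has the guard around px (270,245), with the orange knob near (312,184). In the side view the knob is near (244,186). Next I'll enlarge both and triangulate.

```bash
python3 - <<'E'
import cv2
a=cv2.imread("pics/scene0.png")[165:325,190:350]; cv2.imwrite("pics/sc_crop.png",cv2.resize(a,None,fx=3.7,fy=3.7,interpolation=cv2.INTER_CUBIC))
a=cv2.imread("pics/side0.png")[130:270,225:385]; cv2.imwrite("pics/si_crop.png",cv2.resize(a,None,fx=4,fy=4,interpolation=cv2.INTER_CUBIC))
E
cat > h.py <<'E'
import numpy as np,cv2
from cell import bot,cams
def K(f):
    h=f["img"].shape[0]; fl=h/2/np.tan(np.radians(f["vfov"])/2)
    return np.array([[fl,0,f["cx"]],[0,fl,f["cy"]],[0,0,1]])
def P(f): return K(f)@np.c_[f["R"],f["t"]]
def tri(fa,pa,fb,pb):
    X=cv2.triangulatePoints(P(fa),P(fb),np.array(pa,float).reshape(2,1),np.array(pb,float).reshape(2,1)); return (X[:3]/X[3]).ravel()
def plane(f,p,z):
    d=f["R"].T@np.linalg.inv(K(f))@[p[0],p[1],1]; c=-f["R"].T@f["t"]; return c+d*(z-c[2])/d[2]
def proj(f,X):
    q=P(f)@np.r_[X,1]; return q[:2]/q[2]
def orange(im):
    hsv=cv2.cvtColor(im,cv2.COLOR_RGB2HSV); return cv2.inRange(hsv,(5,170,130),(17,255,255))
E
python3 - <<'E'
from h import *
fs={}
for n,(x0,x1,y0,y1) in {"scene":(290,335,165,215),"side":(232,262,165,215)}.items():
    f=cams.grab_frame(n);fs[n]=f; m=orange(f["img"]); ys,xs=np.nonzero(m[y0:y1,x0:x1]); print(n,len(xs),xs.mean()+x0,ys.mean()+y0,xs.min()+x0,xs.max()+x0,ys.min()+y0,ys.max()+y0)
    fs[n+"c"]=(xs.mean()+x0,ys.mean()+y0)
print(tri(fs["scene"],fs["scenec"],fs["side"],fs["sidec"]))
E
```

```text
scene 37 311.6216216216216 182.8108108108108 310 313 178 188
side 54 243.90740740740742 186.14814814814815 241 246 181 191
[0.52275443 0.01266429 0.21626157]
```

View pics/sc_crop.png

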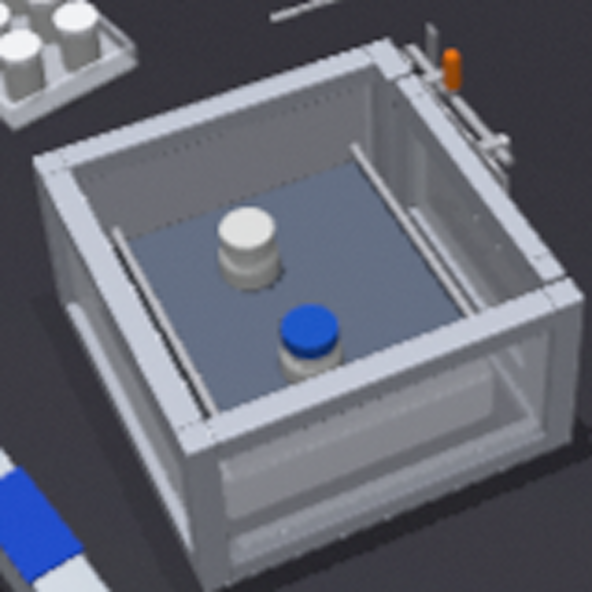

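View pics/si_crop.png

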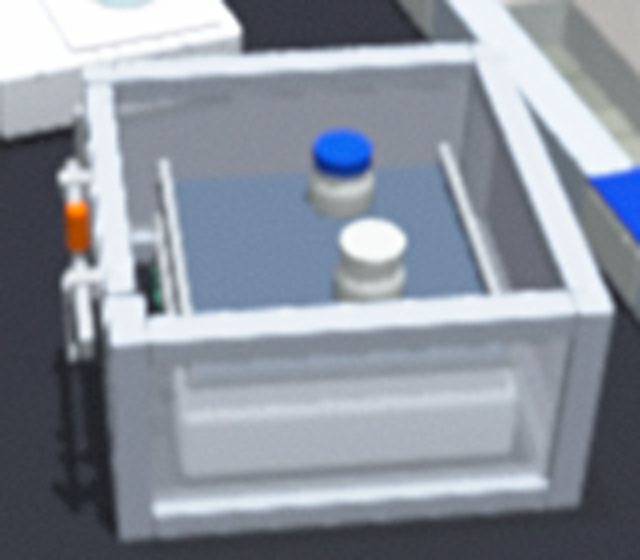

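Run:
```python
from h import *
s=cams.grab_frame("scene");d=cams.grab_frame("side")
S=dict(FL=(581,288),FR=(388,40),BR=(35,160),BL=(188,445))
D=dict(FL=(87,70),FR=(107,305),BL=(478,45),BR=(612,312))
C={}
for k in S:
    a=plane(s,(S[k][0]/3.7+190-.4,S[k][1]/3.7+165-.4),.188); b=plane(d,(D[k][0]/4+225-.4,D[k][1]/4+130-.4),.188)
    C[k]=(a+b)/2; print(k,a[:2].round(4),b[:2].round(4))
m=lambda a,b:C[a]-C[b]
for a,b in [("FL","FR"),("BL","BR"),("FL","BL"),("FR","BR")]:
    v=m(a,b)[:2];print(a,b,np.linalg.norm(v).round(4),np.degrees(np.arctan2(v[1],v[0])).round(2))
```

```text
FL [0.5846 0.2552] [0.5869 0.2507]
FR [ 0.5253 -0.0756] [ 0.5287 -0.042 ]
BR [ 0.8556 -0.1372] [ 0.8515 -0.1459]
BL [0.9164 0.1945] [0.9012 0.1974]
FL FR 0.3172 79.32
BL BR 0.342 80.71
FL BL 0.328 169.99
FR BR 0.3369 165.78
```

```bash
python3 -m jog '[[1,[0,0,-0.7],[0,0,1.15]],[1,[0,0,-0.7],[0,0,1.15]],[1,[0,0,-0.7],[0,0,1.15]],[1,[0,0,-0.7],[0,0,1.15]],[1,[0,0,-0.7],[0,0,1.15]],[1,[0,0,-0.7],[0,0,1.15]],[1,[0,0,-0.7],[0,0,1.15]],[1,[0,0,-0.7],[0,0,1.15]],[1,[0,0,-0.7],[0,0,1.15]],[1,[0,0,-0.7],[0,0,1.15]]]'
cat >> h.py <<'E'
from scipy.spatial.transform import Rotation as Ro
def delta(target,yaw_deg=None):
    o=bot.observe(); R=Ro.from_quat(o["orientation"]).as_matrix()
    print("tcp",o["tcp_pos"].round(4),"tooly az",np.degrees(np.arctan2(R[1,1],R[0,1])).round(2),"tilt",R[:,2].round(4),"F",o["force"].round(2),"open",round(o["opening"],4),"t",round(o["time"],2))
    d=R.T@(np.array(target)-o["tcp_pos"])*100
    print("shift cm (tool)",d.round(2))
E
python3 -c "
from h import *
delta([.515,.055,.305])"
```

```text
time: 1.18
tcp_pos: [0.2262, 0.5013, 0.309]
orientation: [0.729, 0.684, -0.0, 0.0]
force: [-0.3, -1.3, 0.6]
opening: 0.0877
tcp [0.2262 0.5013 0.309 ] tooly az -3.62 tilt [-1.e-04 -1.e-04 -1.e+00] F [-0.26 -1.26  0.55] open 0.0877 t 1.18
shift cm (tool) [-42.71  31.65   0.41]
```

```bash
python3 -m jog '[[1,[-3.05,2.26,0],[0,0,0]],[1,[-3.05,2.26,0],[0,0,0]],[1,[-3.05,2.26,0],[0,0,0]],[1,[-3.05,2.26,0],[0,0,0]],[1,[-3.05,2.26,0],[0,0,0]],[1,[-3.05,2.26,0],[0,0,0]],[1,[-3.05,2.26,0],[0,0,0]],[1,[-3.05,2.26,0],[0,0,0]],[1,[-3.05,2.26,0],[0,0,0]],[1,[-3.05,2.26,0],[0,0,0]]]'
python3 -m jog '[[1,[-3.05,2.26,0],[0,0,0]],[1,[-3.05,2.26,0],[0,0,0]],[1,[-3.05,2.26,0],[0,0,0]],[1,[-3.05,2.26,0],[0,0,0]],[1,[0,0,0],[0,0,1.15]],[1,[0,0,0],[0,0,0]]]'
python3 - <<'E'
from h import *
delta([.515,.04,.305])
np.set_printoptions(suppress=True)
f=cams.grab_frame("wrist"); cv2.imwrite("pics/w1.png",f["img"][:,:,::-1])
E
```

```text
time: 2.02
tcp_pos: [0.4349, 0.1821, 0.3089]
orientation: [0.727, 0.687, 0.0, 0.0]
force: [0.3, 1.1, 0.2]
opening: 0.0881
time: 2.52
tcp_pos: [0.5183, 0.0553, 0.3081]
orientation: [0.769, 0.639, -0.0, -0.0]
force: [-0.7, 0.1, 0.1]
opening: 0.0884
tcp [0.5183 0.0553 0.3081] tooly az -10.6 tilt [-1.1e-03  2.0e-04 -1.0e+00] F [-0.72  0.1   0.08] open 0.0884 t 2.52
shift cm (tool) [-1.57 -0.04  0.31]
```

View pics/w1.png

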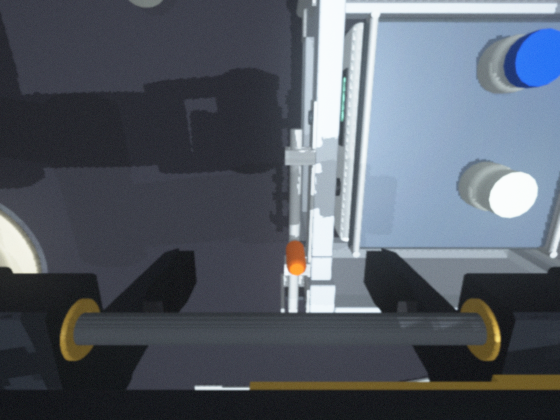

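The wrist view has the knob at about (296,258), between the fingers' columns. The rod runs along column 295, and the gate rail occupies columns 315 to 340.

```bash
cat >> h.py <<'E'
def wray(f,p,o):
    T=f["tool_from_camera"]; R=Ro.from_quat(o["orientation"]).as_matrix()
    d=np.linalg.inv(K(f))@[p[0],p[1],1]
    return R@T[:3,3]+o["tcp_pos"], R@T[:3,:3]@d
def wplane(f,p,o,z):
    c,d=wray(f,p,o); return c+d*(z-c[2])/d[2]
E
python3 - <<'E'
from h import *
o=bot.observe();f=cams.grab_frame("wrist")
m=orange(f["img"]); n,l,st,c=cv2.connectedComponentsWithStats(m)
for i in range(1,n):
    if st[i,4]>50: print(st[i],c[i])
ys,xs=np.nonzero(m)
for y in range(236,280,3):
    r=xs[ys==y]; print(y,(r.min(),r.max()) if len(r) else None,end=' ')
print()
g=cv2.cvtColor(f["img"],cv2.COLOR_RGB2GRAY)
for y in (20,60,100,130,200,230,260): print(y,g[y,290:350:2])
E
python3 - <<'E'
import cv2
a=cv2.imread("pics/w1.png")[120:320,230:400]; cv2.imwrite("pics/w1c.png",cv2.resize(a,None,fx=3,fy=3,interpolation=cv2.INTER_CUBIC))
E
```

```text
[288 243  18  33 458] [295.90829694 259.19213974]
236 None 239 None 242 None 245 (np.int64(290), np.int64(301)) 248 (np.int64(289), np.int64(301)) 251 (np.int64(289), np.int64(302)) 254 (np.int64(288), np.int64(303)) 257 (np.int64(288), np.int64(302)) 260 (np.int64(289), np.int64(303)) 263 (np.int64(289), np.int64(304)) 266 (np.int64(289), np.int64(305)) 269 (np.int64(289), np.int64(304)) 272 (np.int64(290), np.int64(303)) 275 (np.int64(297), np.int64(298)) 278 None 
20 [ 70  61  57  56  54  55  56 101 182 159 110 106 104 111 116 126 220 249
 250 251 250 251 250 250 250 250 250 250 236 128]
60 [ 74  64  59  61  59  65  67 112 143 203 208 211 192 129 122 208 249 251
 250 250 251 250 251 251 250 250 249 226 156 155]
100 [ 59  61  59  61  66  65  94 135 186 203 203 194 139 124 185 246 250 250
 251 251 250 250 250 250 250 249 188 211 122 159]
130 [ 60  87 114 130 136 137 146 157 199 201 192 119 169 248 241 250 250 250
 250 250 250 250 250 250 249 175  68  94 153 219]
200 [ 94 138 150 162 160 140 144 171 176 130 113 155 159 173 178 177 178 182
 181 178 179 180 177 150 146 148 184 228 209 219]
230 [149 210 234 234 222 153 113 112 116 111 210 231 238 245 244 244 244 244
 244 244 244 241 159 133 149 184 228 209 219 207]
260 [ 97 106 112 116 123 117 114 116 145 186 228 220 244 244 243 244 241 243
 243 243 241 185 138 141 136 138 139 140 137 137]
```

View pics/w1c.png

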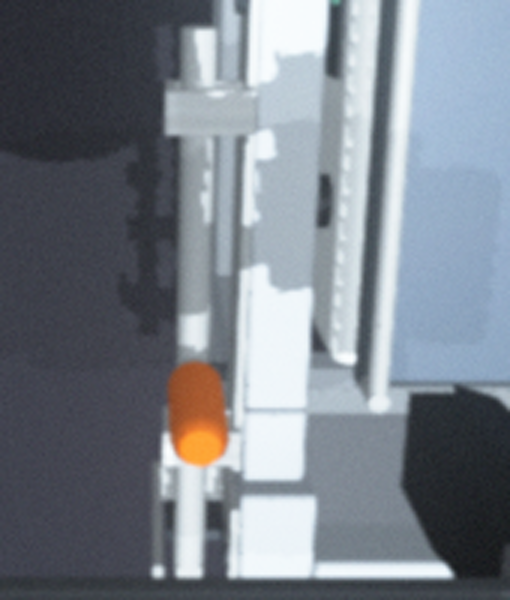

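Run:
```python
from h import *
o=bot.observe();f=cams.grab_frame("wrist")
for nm,pts in {"front":[(321.3,20),(318.5,60),(316.5,100),(315,130),(309.5,230)],"inner":[(347.5,20),(344.5,60),(341.5,100),(339.5,130),(333,230),(331,260)]}.items():
    W=np.array([wplane(f,p,o,.188)[:2] for p in pts]); v=np.polyfit(W[:,1],W[:,0],1); print(nm,np.degrees(-np.arctan(v[0])),"x at y=0",v[1],W.round(4).tolist())
# knob: grasp z about .216 ; nominal 217ish
for z in (.225,.228,.232,.235): print("top",z,wplane(f,(297,269),o,z).round(4))
s=cams.grab_frame("scene");d=cams.grab_frame("side")
for z in (.21,.216,.222): print("mid",z,wplane(f,(295.9,259.2),o,z).round(4), "scene",plane(s,(311.6,182.8),z).round(4),"side",plane(d,(243.9,186.15),z).round(4))
```

```text
front -11.347333454167638 x at y=0 0.5343925001284849 [[0.5732, 0.1923], [0.5673, 0.1653], [0.5617, 0.1363], [0.5571, 0.1131], [0.5396, 0.0259]]
inner -10.769943539971878 x at y=0 0.5565802798790968 [[0.5927, 0.1888], [0.5874, 0.1618], [0.5816, 0.1327], [0.5772, 0.1096], [0.5609, 0.0222], [0.5552, -0.0076]]
top 0.225 [0.5232 0.0084 0.225 ]
top 0.228 [0.5233 0.01   0.228 ]
top 0.232 [0.5234 0.0121 0.232 ]
top 0.235 [0.5235 0.0137 0.235 ]
mid 0.21 [0.5233 0.0099 0.21  ] scene [0.5185 0.0072 0.21  ] side [0.5243 0.0211 0.21  ]
mid 0.216 [0.5235 0.0128 0.216 ] scene [0.5227 0.0123 0.216 ] side [0.5227 0.0132 0.216 ]
mid 0.222 [0.5237 0.0158 0.222 ] scene [0.527  0.0175 0.222 ] side [0.521  0.0052 0.222 ]
```

```bash
python3 -c "
from h import *
delta([.5235,.0128,.199])"
```

```text
tcp [0.5171 0.0579 0.309 ] tooly az -9.99 tilt [ 4.e-04 -0.e+00 -1.e+00] F [ 0.08 -0.13  0.37] open 0.0882 t 2.77
shift cm (tool) [-4.33  1.41 11.  ]
```

The pose was still settling during that last measurement, so I'll repeat it at rest.

Run:
```python
from h import *
for k in range(2):
    o=bot.observe();f=cams.grab_frame("wrist")
    m=orange(f["img"]); ys,xs=np.nonzero(m[:300]); print(xs.mean(),ys.mean(),ys.max(),o["tcp_pos"].round(4),o["qpos"].round(4),o["dq"].round(3))
    print(wplane(f,(xs.mean(),ys.mean()),o,.216).round(4), "top",wplane(f,(297,269),o,.231).round(4))
    W=np.array([wplane(f,p,o,.188)[:2] for p in [(321.3,20),(318.5,60),(316.5,100),(315,130),(309.5,230)]]); v=np.polyfit(W[:,1],W[:,0],1); print(np.degrees(-np.arctan(v[0])))
```

```text
296.5625 260.56919642857144 276 [0.5171 0.0579 0.309 ] [-0.1164  0.286   1.2374  0.      1.6178  0.0579] [-0.     0.    -0.002 -0.001  0.001  0.008]
[0.5237 0.0119 0.216 ] top [0.5232 0.012  0.231 ]
-11.317891809514784
296.49015317286654 260.2253829321663 276 [0.5172 0.0578 0.309 ] [-0.1165  0.2861  1.2373  0.      1.6178  0.0583] [-0.002  0.003 -0.003 -0.002 -0.002  0.007]
[0.5237 0.0122 0.216 ] top [0.5233 0.012  0.231 ]
-11.345298459362112
```

```bash
python3 -m jog '[[0.6,[-2.2,0.7,0],[0,0,0.15]],[0.6,[-2.2,0.7,0],[0,0,0]],[0.6,[0,0,1.5],[0,0,0]],[0.6,[0,0,2.5],[0,0,0]],[0.6,[0,0,2.0],[0,0,0]],[0.6,[0,0,0],[0,0,0]],[0.6,[0,0,0],[0,0,0]]]'
python3 - <<'E'
from h import *
delta([.5236,.0122,.199])
o=bot.observe()
for n in ("wrist","scene","side"):
    f=cams.grab_frame(n); im=f["img"]
    cv2.imwrite(f"pics/{n}2.png",im[:,:,::-1])
    if n=="wrist":
        m=orange(f["img"]); ys,xs=np.nonzero(m); print(len(xs),xs.mean() if len(xs) else 0,ys.min(),ys.max(),wplane(f,(xs.mean(),ys.mean()),o,.216).round(4))
E
```

```text
time: 3.45
tcp_pos: [0.523, 0.0115, 0.2489]
orientation: [0.772, 0.636, -0.0, -0.0]
force: [0.6, -0.8, 1.2]
opening: 0.053
tcp [0.523  0.0115 0.2489] tooly az -11.02 tilt [-1.1e-03  3.0e-04 -1.0e+00] F [ 0.63 -0.79  1.18] open 0.053 t 3.45
shift cm (tool) [0.08 0.05 4.99]
903 280.1240310077519 217 259 [0.5235 0.0124 0.216 ]
```

View pics/wrist2.png

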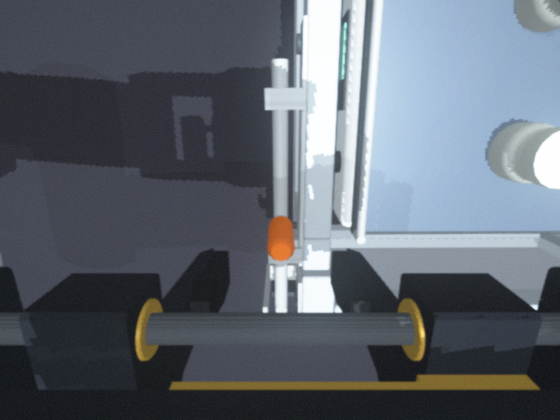

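View pics/side2.png

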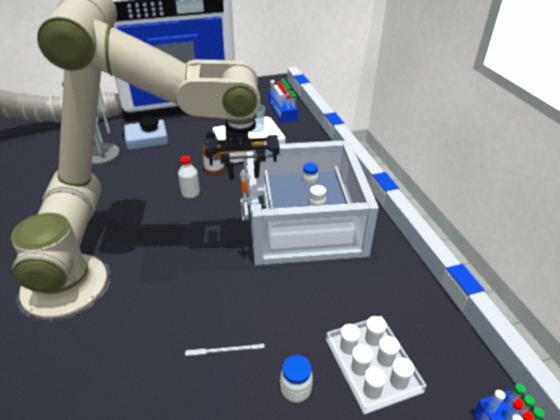

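The knob is now centred between the jaws at (280,238), and its position agrees with the earlier measurements. Next I descend and close.

```bash
python3 -m jog '[[0.6,[0,0,1.6],[0,0,0]],[0.6,[0,0,1.6],[0,0,0]],[0.6,[0.05,0,1.0],[0,0,0]],[0.6,[0,0.05,0.7],[0,0,0]],[0.4,[0,0,0],[0,0,0]],[0.25,[0,0,0],[0,0,0]]]'
python3 - <<'E'
from h import *
delta([.5236,.0122,.199])
f=cams.grab_frame("wrist"); cv2.imwrite("pics/wrist3.png",f["img"][:,:,::-1])
E
```

```text
time: 4.1
tcp_pos: [0.5242, 0.0114, 0.2005]
orientation: [0.772, 0.636, 0.0, 0.0]
force: [0.5, -0.1, -0.2]
opening: 0.0414
tcp [0.5242 0.0114 0.2005] tooly az -11.07 tilt [ 1.1e-03 -3.0e-04 -1.0e+00] F [ 0.49 -0.07 -0.24] open 0.0414 t 4.1
shift cm (tool) [ 0.06 -0.07  0.15]
```

View pics/wrist3.png

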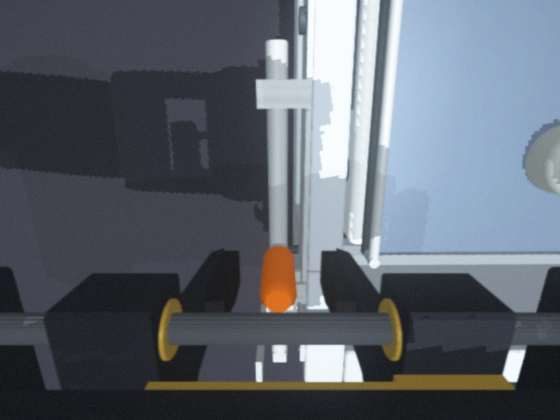

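The knob sits between the pads at column 279, so I'll close.

```bash
python3 -m jog '[[0.25,[0.05,0,0.15],[0,0,0]],[0,[0,0,0],[0,0,0]],[0,[0,0,0],[0,0,0]],[0,[0,0,0],[0,0,0]],[0,[0,0,0],[0,0,0]],[0,[0,0,0],[0,0,0]],[0,[0,0,0],[0,0,0]]]'
python3 -c "
from h import *
delta([.5236,.0122,.199]); print(bot.observe()['wrist_torque'])"
```

```text
time: 4.73
tcp_pos: [0.5239, 0.012, 0.1985]
orientation: [0.772, 0.636, 0.0, 0.0]
force: [-2.6, 1.0, 4.2]
opening: 0.0149
tcp [0.5239 0.012  0.1985] tooly az -11.08 tilt [ 1.e-04 -1.e-04 -1.e+00] F [-2.57  1.04  4.18] open 0.0149 t 4.73
shift cm (tool) [ 0.02 -0.03 -0.05]
[-0.01358983  0.43719797 -0.00186101]
```

```bash
python3 -m jog '[[0,[0,0,-0.25],[0,-0.21,0]],[0,[0.02,0,-0.25],[0,-0.21,0]],[0,[0,0,0],[0,0,0]]]'
python3 -c "
from h import *
delta([.5239,.012,.2085]); print(bot.observe()['wrist_torque'])"
```

```text
time: 4.98
tcp_pos: [0.5238, 0.0124, 0.2033]
orientation: [0.772, 0.636, -0.018, 0.015]
force: [-2.6, -2.0, -2.2]
opening: 0.0148
tcp [0.5238 0.0124 0.2033] tooly az -11.04 tilt [-0.0094 -0.0455 -0.9989] F [-2.64 -2.02 -2.17] open 0.0148 t 4.98
shift cm (tool) [-0.07  0.01 -0.51]
[-0.237007    0.40273965 -0.03311776]
```

```bash
python3 -m jog '[[0,[0.05,0,-0.25],[0,-0.21,0]],[0,[0.06,0,-0.25],[0,-0.21,0]],[0,[0,0,0],[0,0,0]]]'
python3 - <<'E'
from h import *
delta([.5239,.012,.2085]); print(bot.observe()['wrist_torque'])
f=cams.grab_frame("wrist"); cv2.imwrite("pics/wrist4.png",f["img"][:,:,::-1])
f=cams.grab_frame("side"); cv2.imwrite("pics/side4.png",cv2.resize(f["img"][150:240,200:300,::-1],None,fx=6,fy=6,interpolation=cv2.INTER_CUBIC))
E
```

```text
time: 5.23
tcp_pos: [0.5242, 0.014, 0.2085]
orientation: [0.771, 0.635, -0.035, 0.029]
force: [-2.6, -1.4, -2.1]
opening: 0.0149
tcp [0.5242 0.014  0.2085] tooly az -11.04 tilt [-0.0171 -0.0882 -0.996 ] F [-2.63 -1.45 -2.12] open 0.0149 t 5.23
shift cm (tool) [-0.2   0.    0.02]
[-0.18191973  0.54589784 -0.00577644]
```

View pics/wrist4.png

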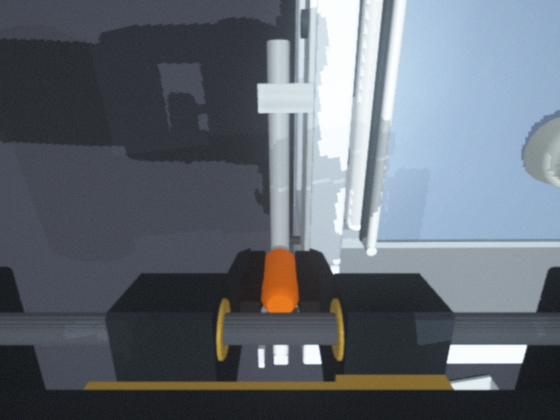

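View pics/side4.png

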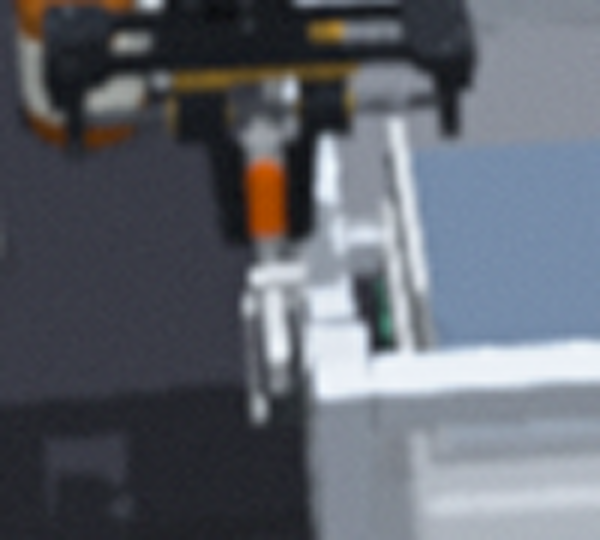

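The rod is raised and looks level, and the grip is unchanged. Now I draw the bolt left, horizontally, in two parts.

```bash
python3 -m jog '[[0,[0.3,0,-0.03],[0,0,0]],[0,[0.4,0,-0.035],[0,0,0]],[0,[0.4,0,-0.035],[0,0,0]],[0,[0,0,0],[0,0,0]]]'
python3 -c "
from h import *
delta([.5242,.014,.2085]); print(bot.observe()['wrist_torque'])"
```

```text
time: 5.67
tcp_pos: [0.5264, 0.0253, 0.2081]
orientation: [0.771, 0.635, -0.034, 0.028]
force: [-2.8, 2.2, -2.8]
opening: 0.0149
tcp [0.5264 0.0253 0.2081] tooly az -11.05 tilt [-0.0171 -0.0855 -0.9962] F [-2.84  2.19 -2.84] open 0.0149 t 5.67
shift cm (tool) [-1.15  0.    0.06]
[0.36850496 0.41627331 0.00374394]
```

```bash
python3 -m jog '[[0,[0.5,0,-0.045],[0,0,0]],[0,[0.6,0,-0.05],[0,0,0]],[0,[0.6,0,-0.05],[0,0,0]],[0,[0.6,0,-0.05],[0,0,0]],[0,[0.6,0,-0.05],[0,0,0]],[0,[0.2,0,-0.02],[0,0,0]],[0,[0,0,0],[0,0,0]]]'
python3 - <<'E'
from h import *
delta([.5242,.014,.2085]); print(bot.observe()['wrist_torque'])
f=cams.grab_frame("wrist"); cv2.imwrite("pics/wrist5.png",f["img"][:,:,::-1])
f=cams.grab_frame("side"); cv2.imwrite("pics/side5.png",cv2.resize(f["img"][150:240,200:300,::-1],None,fx=6,fy=6,interpolation=cv2.INTER_CUBIC))
E
```

```text
time: 6.25
tcp_pos: [0.5323, 0.056, 0.208]
orientation: [0.771, 0.635, -0.034, 0.027]
force: [-3.8, 2.2, -3.5]
opening: 0.0153
tcp [0.5323 0.056  0.208 ] tooly az -11.03 tilt [-0.0171 -0.0851 -0.9962] F [-3.76  2.17 -3.48] open 0.0153 t 6.25
shift cm (tool) [-4.27  0.01  0.32]
[ 0.51006368  0.63323849 -0.06457169]
```

View pics/wrist5.png

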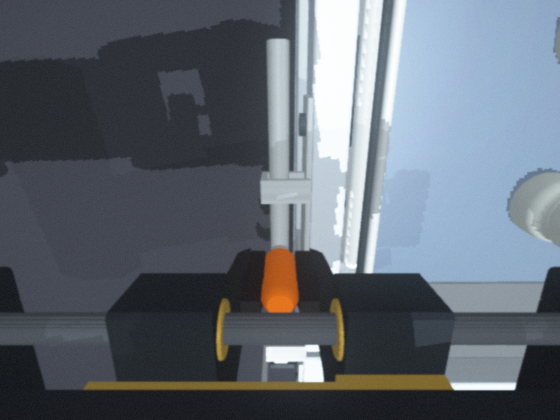

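View pics/side5.png

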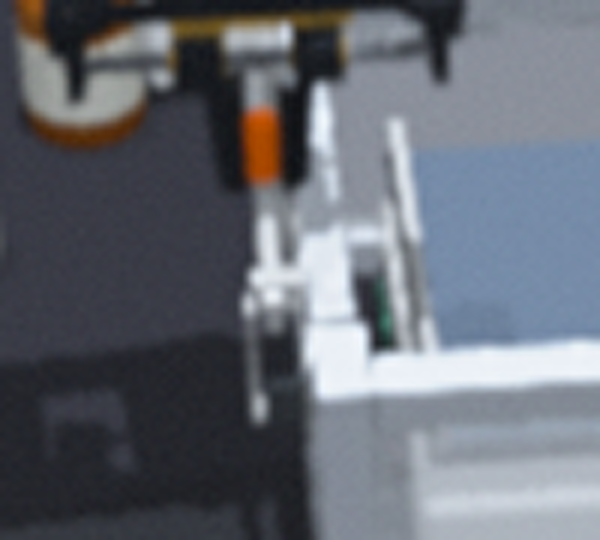

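The bolt is drawn about 43 mm, so the nose is clear of the keeper, and the knob is still held at (280,280). Next comes the gate arc about the hinge. As a screw motion it has a constant tool-frame step.

Run:
```python
from h import *
o=bot.observe(); R=Ro.from_quat(o["orientation"]).as_matrix(); p=o["tcp_pos"]
ps=np.radians(-10.9); gx=np.array([np.cos(ps),np.sin(ps),0]); gy=np.array([-gx[1],gx[0],0])
H=p+.1885*gy+.012*gx; print("H",H.round(4))
N=20; th=.37/N
# chord-consistent: delta of pose for one step in tool frame
Q=Ro.from_rotvec([0,0,-th]).as_matrix(); p2=H+Q@(p-H); 
print("shift cm",(R.T@(p2-p)*100).round(3),"turn units",(Ro.from_matrix(R.T@Q@R).as_rotvec()/np.radians(6)).round(4))
pe=H+Ro.from_rotvec([0,0,-.37]).as_matrix()@(p-H); print("end",pe.round(4))
```

```text
H [0.5797 0.2384 0.2079]
shift cm [ 0.024 -0.349 -0.002] turn units [1.53e-02 1.00e-04 1.76e-01]
end [0.4693 0.0851 0.2079]
```

```bash
python3 -m jog '[[0,[0.024,-0.35,0],[0.015,0,0.176]],[0,[0.024,-0.35,0],[0.015,0,0.176]],[0,[0.024,-0.35,0],[0.015,0,0.176]],[0,[0.024,-0.35,0],[0.015,0,0.176]]]'
python3 -c "
from h import *
delta([.4693,.0851,.208]); print(bot.observe()['wrist_torque'])"
```

```text
time: 6.68
tcp_pos: [0.5191, 0.0589, 0.2083]
orientation: [0.795, 0.605, -0.034, 0.027]
force: [2.6, 1.7, -2.7]
opening: 0.0149
tcp [0.5191 0.0589 0.2083] tooly az -15.44 tilt [-0.0215 -0.0848 -0.9962] F [ 2.64  1.71 -2.73] open 0.0149 t 6.68
shift cm (tool) [ 1.2  -5.5  -0.09]
[ 0.26957548 -0.36322408  0.14970977]
```

```bash
python3 -m jog '[[0,[0.024,-0.35,0],[0.015,0,0.176]],[0,[0.024,-0.35,0],[0.015,0,0.176]],[0,[0.024,-0.35,0],[0.015,0,0.176]],[0,[0.024,-0.35,0],[0.015,0,0.176]],[0,[0.024,-0.35,0],[0.015,0,0.176]],[0,[0.024,-0.35,0],[0.015,0,0.176]],[0,[0.024,-0.35,0],[0.015,0,0.176]],[0,[0.024,-0.35,0],[0.015,0,0.176]],[0,[0.024,-0.35,0],[0.015,0,0.176]]]'
python3 -m jog '[[0,[0.024,-0.35,0],[0.015,0,0.176]],[0,[0.024,-0.35,0],[0.015,0,0.176]],[0,[0.024,-0.35,0],[0.015,0,0.176]],[0,[0.024,-0.35,0],[0.015,0,0.176]],[0,[0.024,-0.35,0],[0.015,0,0.176]],[0,[0.024,-0.35,0],[0.015,0,0.176]],[0,[0.024,-0.35,0],[0.015,0,0.176]],[0,[0,0,0],[0,0,0]],[0,[0,0,0],[0,0,0]]]'
python3 - <<'E'
from h import *
delta([.4693,.0851,.208]); print(bot.observe()['wrist_torque'])
for n in ("wrist","scene","side"):
    f=cams.grab_frame(n); cv2.imwrite(f"pics/{n}6.png",f["img"][:,:,::-1])
a=cv2.imread("pics/scene6.png")[140:300,220:380]; cv2.imwrite("pics/sc6.png",cv2.resize(a,None,fx=3.7,fy=3.7,interpolation=cv2.INTER_CUBIC))
a=cv2.imread("pics/side6.png")[120:270,180:380]; cv2.imwrite("pics/si6.png",cv2.resize(a,None,fx=4,fy=4,interpolation=cv2.INTER_CUBIC))
E
```

```text
time: 7.43
tcp_pos: [0.4896, 0.0714, 0.2079]
orientation: [0.842, 0.537, -0.037, 0.024]
force: [1.3, -3.2, -1.5]
opening: 0.0152
time: 8.18
tcp_pos: [0.469, 0.0846, 0.2077]
orientation: [0.875, 0.482, -0.038, 0.022]
force: [1.8, -2.6, -1.5]
opening: 0.0149
tcp [0.469  0.0846 0.2077] tooly az -32.27 tilt [-0.046  -0.0748 -0.9961] F [ 1.78 -2.61 -1.46] open 0.0149 t 8.18
shift cm (tool) [ 0.06 -0.   -0.04]
[-0.42081431 -0.16079627  0.06042803]
```

View pics/wrist6.png

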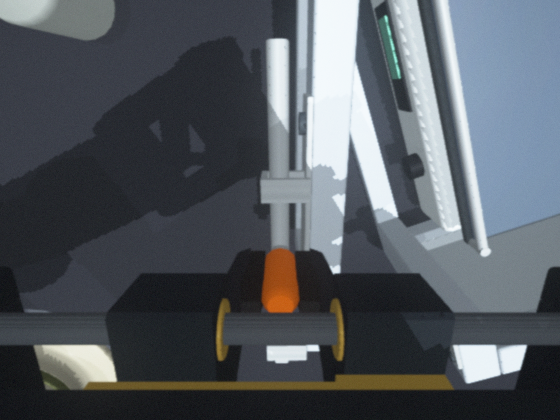

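View pics/sc6.png

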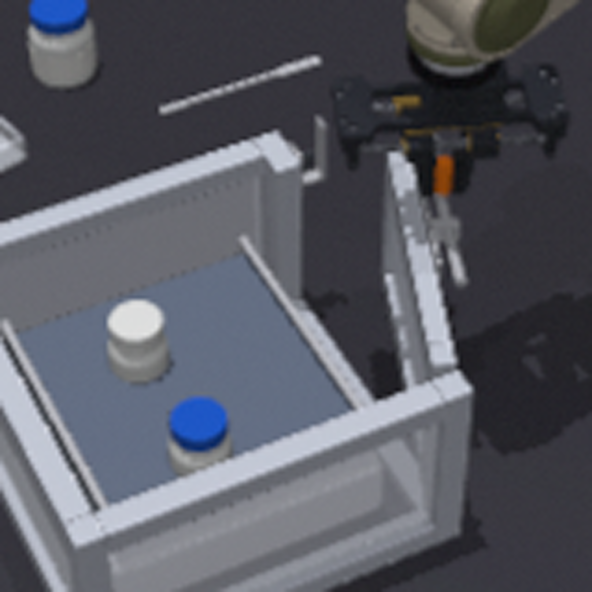

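View pics/si6.png

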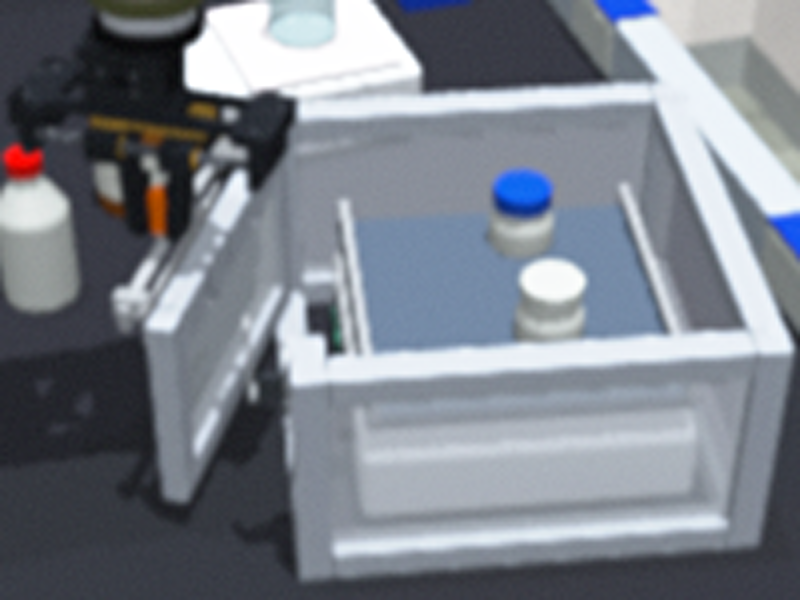

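The gate now stands clearly open with the knob still gripped. As a check, I'll measure the gap at the free edge.

Run:
```python
from h import *
s=cams.grab_frame("scene");d=cams.grab_frame("side")
a=plane(s,(388/3.7+220,154/3.7+140),.188);b=plane(d,(147/4+180,326/4+120),.188)
print("free front corner",a.round(4),b.round(4), tri(s,(388/3.7+220,154/3.7+140),d,(147/4+180,326/4+120)).round(4))
ps=np.radians(-10.9); gx=np.array([np.cos(ps),np.sin(ps),0]); gy=np.array([-gx[1],gx[0],0])
H=np.array([.5797,.2384,.188])
for r in (a,b,(a+b)/2): 
    v=r-H; print("guard frame x,y from hinge",v@gx,v@gy,np.arctan2(-(v@gx),-(v@gy)))
for th in (.35,.37,.39):
    e=-.27*gy*np.cos(th)-.27*gx*np.sin(th); e=H+e; print(th,e.round(4),proj(s,e),proj(d,e))
o=bot.observe();f=cams.grab_frame("wrist")
W=np.array([wplane(f,p,o,.188)[:2] for p in [(357,10),(348,180),(354.5,60),(351,120)]]); v=np.polyfit(W[:,1],W[:,0],1); print("rail inner yaw",np.degrees(-np.arctan(v[0])))
print(bot.observe()["time"],bot.observe()["force"])
```

```text
free front corner [0.4651 0.0106 0.188 ] [0.443  0.0032 0.188 ] [0.4518 0.0051 0.1807]
guard frame x,y from hinge -0.06946892631216135 -0.24539940122704612 0.2758672641730988
guard frame x,y from hinge -0.08970878689613182 -0.25684284987303363 0.33602879546302533
guard frame x,y from hinge -0.0795888566041466 -0.2511211255500399 0.30691939195878115
0.35 [0.4408 0.0069 0.188 ] [329.80075438 178.02356312] [215.68825976 200.83484321]
0.37 [0.4362 0.0097 0.188 ] [331.41563168 177.90303006] [213.8265344 200.5176823]
0.39 [0.4317 0.0126 0.188 ] [333.03459718 177.80404306] [211.98248781 200.17739703]
rail inner yaw -30.498647992549287
8.4833 [ 2.05470937 -2.6059151  -0.88679567]
```

Run:
```python
import cv2,numpy as np
for n in (5,6):
    g=cv2.cvtColor(cv2.imread(f"pics/wrist{n}.png"),cv2.COLOR_BGR2GRAY)
    # rod edges
    for y in (60,90,120,150,165):
        r=g[y,255:305].astype(int); dd=np.diff(cv2.GaussianBlur(g[y:y+1,240:400],(5,1),0)[0].astype(int)); print(n,y,"rise",240+np.argsort(dd)[-4:],"fall",240+np.argsort(dd)[:4])
a=[cv2.imread(f"pics/wrist{n}.png")[0:260,230:400] for n in (5,6)]
cv2.imwrite("pics/cmp.png",cv2.resize(np.hstack(a),None,fx=2.2,fy=2.2,interpolation=cv2.INTER_CUBIC))
```

```text
5 60 rise [297 388 386 387] fall [376 377 354 355]
5 90 rise [383 384 311 312] fall [373 374 352 353]
5 120 rise [268 267 307 306] fall [370 350 371 349]
5 150 rise [306 269 293 268] fall [367 368 366 288]
5 165 rise [292 269 293 268] fall [366 365 288 367]
6 60 rise [312 297 296 393] fall [354 396 397 288]
6 90 rise [266 312 267 311] fall [363 362 288 287]
6 120 rise [267 305 307 306] fall [371 372 288 370]
6 150 rise [355 306 305 354] fall [379 348 380 347]
6 165 rise [358 307 306 359] fall [384 383 346 347]
```

View pics/cmp.png

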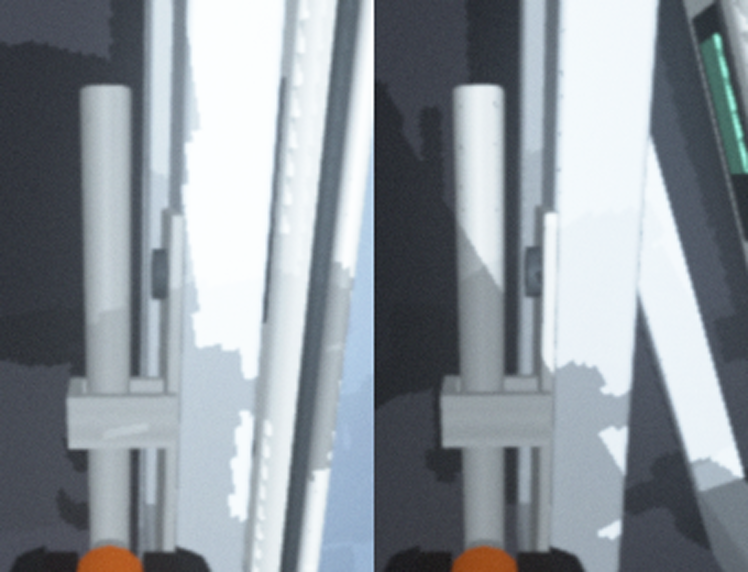

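The gate's rail and rod appear at the same pixels relative to the gripper before and after the swing. So the gate turned with the tool: azimuth went from −11.0° to −32.3°, which is 0.37 rad. Everything is steady, so I'll hand it in.

```bash
python3 -c "
from h import *
from cell import workorder
delta([.4693,.0851,.208])
print(workorder.job_done())
delta([.4693,.0851,.208])"
```

```text
tcp [0.4693 0.0844 0.2077] tooly az -32.28 tilt [-0.0459 -0.0747 -0.9962] F [ 2.05 -2.61 -0.89] open 0.0151 t 8.48
shift cm (tool) [ 0.06 -0.03 -0.04]
the job is handed in; nothing more can be done
None
the job is handed in; nothing more can be done
```

The gate is open about 100 mm at its free edge and the gripper still holds the orange knob. I handed the job in at 8.5 s.

- **Bolt:** I gripped the knob from above, fingers before and behind it. I raised it 10 mm, tilting with it until the bolt was about level, then drew it back about 43 mm, which clears the keeper. The force readings I took after each step were about 6 N or less, and the knob did not slip in the grip.
- **Gate:** I swung it along its arc, and the gripper turned 21.2° (0.37 rad, 100 mm). The wrist pictures before and after show the rail and rod unmoved relative to the gripper, so the gate turned with it.
- **Checks that disagreed:** The free edge in the side view and the rail's angle in the wrist view gave slightly less, about 0.34 rad (about 90 mm). The scene view gave 0.28 rad, but I think I picked the gate's inner corner there, because a finger hid the front one. I made no correction for any of these.
- **Surroundings:** The jars, bottles and spatula look untouched in the pictures; I did not measure their positions.

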